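# Stop the stirrer and take the flask off

## Robot

A 6-joint arm with a two-finger parallel gripper is mounted at the origin on the work surface. World frame = base frame: x ahead of the robot, y to its left, z up, the work surface at z = 0. Lengths are in m, angles in rad, forces in N, time in s.
With the tool pointing down it reaches from about 0.3 to 0.875 m from the base axis. Payload 6.4 kg.
Tool frame: the origin (TCP) lies midway between the tips of the shut fingers; the grasp point (between the pads) lies 19 mm behind it; z points along the fingers, y is the line along which they close (so a half turn about z gives the same grasp; the last joint's range is limited). The gripper opens to 85 mm and grips with 20 to 120 N. Pads are 22 mm wide; open, the fingers measure 114 mm over their backs; the gripper's body (76 mm by 85 mm) begins 54 mm behind the grasp point. The pads swing forward as they close: fully open they stand 13 mm farther back than shut.
Start: joints at [1.092, 0.181, 1.607, -0, 1.354, -0.206], TCP at [0.155, 0.554, 0.231] pointing down, gripper open.
Joint ranges: [-2.99, 2.99], [-0.89, 2.07], [0.3, 2.58], [-1.14, 4.28], [0, 2.63], [-3.12, 3.12]. Speed limits (rad/s): [2.57, 2.57, 3.01, 3.14, 3.14, 3.14].

## Interface

Orientations are given as a unit quaternion [w, x, y, z].
In Python, from bench import * gives the robot as it stands.
- The arm moves only by the tool play_rows, never from a script. Its argument "plan" is a list of rows, each a list of 3 entries, a list of its own where there are three numbers: the finger opening in mm, from 0 to 85.4, then the shift along the tool's x, y, z normalised to -1 to 1, where 1 is 40 cm, then the turn about the tool's z normalised to -1 to 1, where 1 is pi rad. A call has 1 to 10 rows; each row is the pose to reach, as a shift and turn from the pose commanded when the call began, along the tool's axes at that moment, turning the shorter way round; what a row does not reach only later rows make up. A row lasts 1/10 s, in which the tool goes at most 50 mm and 8.59 degrees, less where a joint would pass 70% of its speed; a pose out of reach is approached as far as the arm can. A call with a number of a shift or a turn outside -1 to 1 is refused whole. A call with a gripper value outside its range is refused whole. The fingers move at their own pace and stop on an object; the grip force is fixed at half the most. Time passes only in rows, so rows that repeat a pose let the fingers close. It gives the time, the measured TCP pose, the force, the opening and the grip force at its end, in the units of the state.
- get_obs(): the state, without advancing time (a new reading comes with each control period).
- camera(name): name is "side" or "top" or "wrist"; returns a dict with "image" (480x640x3 uint8, red, green, blue), "range_z" (480x640 float32, m along the optical axis (not along the pixel's ray), 0 where there is no reading), "intrinsics" (3x3 intrinsics, pixels), "rvec" (rotation vector, rad) and "tvec" (3), from world to camera coordinates, as OpenCV has them; the wrist camera has in their place "T_tool_cam" (4x4, takes a point from camera to tool coordinates, whose origin is the TCP and whose axes are the flange's). Camera axes: x right, y down, z forward; pixel columns grow to the right and rows downward; lengths in m; the calibration is good to about 2 mm. A picture is of the moment at which its call begins: read the wrist's pose just before it.
- hand_in(): hands the job in; it is judged then, once.
Trained networks look in a picture, given as the dict that the camera call returned (one of the last four; its "shot" number tells which), for a name from the list of things; names that differ only in an ending like _2 or _b are one class to them, and where a whole thing is asked for, a point or a joint stands for the part that bears it (a point fixed in the world has none). Each returns a list of dicts, best first, with "conf" (0 to 1); they miss things now and then, are a little off and sometimes report something else, mostly with a low value. They report only what shows in the picture. A call takes as long as a camera call.
- search_frame(picture, label): "rect" ([centre column, centre row, width, height] in pixels, round what is visible of it).
- masks_of(picture, label): "mask" (480x640 bool, what is visible of it) and "rect" ([centre column, centre row, width, height] in pixels, round what is visible of it).
The state is a dict: "time_s": time; "q": joint angles; "dq": joint speeds; "joint_efforts": joint torques, N m; "eef_pos": TCP position; "eef_rot": TCP orientation; "wrist_force": force on the tool from outside, world axes, zero at the start; "torque": the same for the moment, N m; "opening": opening from 0.0 (shut) to 1.0 (fully open); "grasp_force": force on a finger pad.
Only numpy, scipy, OpenCV 4.12 (cv2) and the standard library are available. Lean on these libraries where they do the work, as an engineer would, in place of code of your own. Each camera call takes 0.05 s, during which the arm holds its last target. There are 200 camera calls.

## Task

First stop the stirrer: turn its large knob anticlockwise all the way to the end stop, while the flask still stands on the plate, and leave the small knob as it is. Then lift the glass flask by its neck, keep it upright, and gently stand it with its whole base on the round cork mat and let go. Glass is fragile, so grip it lightly, with no more than 40 N, and set it down softly without dropping it; leave the other things on the bench where they are.

Things in the scene. Friction and masses are not known exactly. Their poses are not given: they have to be found in the camera images.
- big_knob (a joint): angle of the stirrer's large knob, rad: 0 = fully anticlockwise seen from above (off, end stop), 4.71 = fully clockwise (maximum). It stays where it is left. Starts between 1.5 and 2.7, so a hand may need to let go and grip again.
- big_knob_grip (a point): on the axis of the large knob, at grip height: 12 mm below its bar's top, 26 mm above its disc. Black disc 62 mm across, 8 mm thick, with an upright bar across it 62 mm long, 16 mm wide, 38 mm above the disc. x axis along the bar to the pointer end (white line), z up; turns with the knob. On the front panel, left or right of the small knob, 112 mm from it; white ring with ticks round it.
- small_knob_grip (a point): point on the vertical axis of the small knob, to be left alone: black disc 34 mm across and 8 mm thick, bar 34 mm long, 10 mm wide, reaching 16 mm above the disc; the point is 12 mm below the bar's top. x axis along the bar.
- small_knob_tip (a point): pointer end of the small knob's bar, 17 mm from its axis (shows whether that knob was turned)
- stirrer: magnetic stirrer, fixed: white housing 290 (x) by 200 (y) mm; origin at the centre of its underside, -x side is the front. Front panel with the knobs 62 mm above the bench, knob axes 90 mm in front of the origin (-x); behind it a square 140 mm aluminium plate, top 85 mm above the bench, centre 65 mm behind the origin (+x).
- flask: conical amber glass flask with black rubber stopper, about 280 g, upright on the stirrer's plate; origin at the centre of its underside, z up. Base 84 mm across, tapering above 12 mm; straight neck 34 mm across from 85 to 128 mm above the base; lip 39 mm across at 128 to 132 mm; top of stopper at 142 mm.
- flask_neck (a point): point on the flask's axis in its neck, 114 mm above its underside: where to grip
- cork_mat: round cork mat, 144 mm across, 8 mm thick, fixed to the bench left or right of the stirrer; origin at the centre of its underside
- tube_rack: white foam block 150 x 110 x 60 mm with tube caps on top up to 70 mm; origin under its centre; bystander on the other side of the stirrer from the mat
- reagent_bottle: white plastic bottle, 64 mm across, 150 mm tall, origin under its centre; bystander
- beaker: clear plastic beaker, 80 mm across, 95 mm tall, origin under its centre; bystander

How it is judged:
By the outcome, as a careful person would: the job done as asked, in the order asked, and still so for the second after the job is handed in, with the robot touching nothing.
It also fails if it takes over 61 s, if anything falls off the work surface, if the arm or the gripper's body presses on something with over 40 N, if the wrist force passes 120 N, or if a joint passes its speed limit or range.

## Working session

There is one attempt and no reset: what is moved stays moved. The work goes in short steps, Python scripts to look and compute and a tool call to move; the robot and the scene stay as the last step left them, time stands still between calls to the robot, and variables do not carry over. Pictures are saved under pics/ and viewed, at most 10 in all, crops included, and the job is handed in when it is done.

Besides the shell and the picture viewer there is one more tool, called as a command line: name --argument value ..., lists and objects as JSON in quotes. play_rows: Moves the arm, as the interface text tells. Its arguments: {"type":"object","properties":{"plan":{"type":"array","items":{"type":"array"}}},"required":["plan"]}

```bash
mkdir -p pics; cat > h.py <<'E'
from bench import *
import numpy as np, cv2
def cloud(c):
    K=c["intrinsics"];z=c["range_z"];v,u=np.mgrid[:480,:640]
    P=np.stack([(u-K[0,2])/K[0,0]*z,(v-K[1,2])/K[1,1]*z,z],-1)
    if "rvec" in c:
        R=cv2.Rodrigues(np.array(c["rvec"],float))[0];return (P-np.array(c["tvec"]).ravel())@R
    o=c["obs"];w,x,y,zz=o["eef_rot"]
    from scipy.spatial.transform import Rotation as Ro
    R=Ro.from_quat([x,y,zz,w]).as_matrix();T=np.array(c["T_tool_cam"])
    return (P@T[:3,:3].T+T[:3,3])@R.T+o["eef_pos"]
def shot(n):
    o=get_obs();c=camera(n);c["obs"]=o;return c
def save(c,f,crop=None,s=1):
    im=c["image"][:,:,::-1]
    if crop: im=im[crop[1]:crop[3],crop[0]:crop[2]]
    cv2.imwrite("pics/"+f,cv2.resize(im,None,fx=s,fy=s))
E
python3 - <<'E'
from h import *
np.set_printoptions(precision=4,suppress=True)
print(get_obs())
for n in ("top","side"):
    c=shot(n);save(c,n+".png");P=cloud(c);ok=c["range_z"]>0
    for l in ["big_knob_grip","small_knob_grip","stirrer","flask","cork_mat","tube_rack","reagent_bottle","beaker"]:
        for d in masks_of(c,l)[:2]:
            m=d["mask"]&ok;p=P[m]
            if len(p): print(n,l,round(d["conf"],2),np.array(d["rect"]).round(),"med",np.median(p,0),"lo",np.percentile(p,3,0),"hi",np.percentile(p,97,0),len(p))
E
```

```text
{'time_s': 0.0, 'q': array([ 1.0917,  0.1816,  1.608 , -0.    ,  1.3538, -0.2063]), 'dq': array([-0.    ,  0.0012, -0.0012, -0.0002,  0.0014, -0.0014]), 'joint_efforts': array([  0.0004, -44.4884, -35.1329,  -0.    ,   0.0093,  -0.    ]), 'eef_pos': array([0.1547, 0.5532, 0.2304]), 'eef_rot': array([-0.0003,  0.136 ,  0.9907, -0.0008]), 'wrist_force': array([-0.1074,  0.0057, -0.2893]), 'torque': array([ 0.0299, -0.0179, -0.0324]), 'grasp_force': 0.0, 'opening': 0.9968849307161533}
top big_knob_grip 0.79 [347. 300.  29.  32.] med [ 0.4844 -0.0543  0.0749] lo [ 0.4584 -0.0827  0.0703] hi [ 0.5113 -0.0293  0.1134] 802
top small_knob_grip 0.62 [288. 308.  16.  13.] med [0.4663 0.0536 0.0748] lo [0.4523 0.0391 0.0706] hi [0.4797 0.0682 0.0922] 233
top small_knob_grip 0.59 [347. 299.  33.  32.] med [ 0.4843 -0.0542  0.075 ] lo [ 0.4599 -0.0816  0.0704] hi [ 0.5085 -0.0292  0.1134] 733
top stirrer 0.65 [314. 261. 124. 162.] med [0.5683 0.0232 0.0768] lo [ 0.4258 -0.0819  0.057 ] hi [0.7018 0.1139 0.087 ] 11243
top flask 0.3 [289. 310.  16.  16.] med [0.466  0.0538 0.0744] lo [0.4503 0.0396
[... 1534 characters left out ...]
4072 0.2435 0.0017] hi [0.5328 0.372  0.0108] 2436
side cork_mat 0.57 [299. 287. 165. 148.] med [ 0.5455 -0.0114  0.0624] lo [ 0.4125 -0.1018  0.0232] hi [0.6948 0.102  0.0862] 9981
side tube_rack 0.92 [407. 406. 110. 110.] med [ 0.4542 -0.3126  0.0596] lo [ 0.3973 -0.3601  0.0128] hi [ 0.538  -0.2525  0.0709] 6997
side reagent_bottle 0.8 [501. 329.  48.  75.] med [ 0.6702 -0.3538  0.0864] lo [ 0.6581 -0.3779  0.0094] hi [ 0.6965 -0.3236  0.1506] 2305
side beaker 0.69 [252. 285.  13.  21.] med [0.461  0.0501 0.0764] lo [0.4504 0.0369 0.0684] hi [0.4772 0.0689 0.0918] 228
side beaker 0.56 [235. 184.  37.  49.] med [0.6831 0.3286 0.0656] lo [0.6537 0.3051 0.0048] hi [0.7257 0.3789 0.0949] 1432
```

```bash
python3 - <<'E'
from h import *
np.set_printoptions(precision=4,suppress=True)
for n in ("top","side"):
    c=shot(n);P=cloud(c)
    if n=="top":save(c,"topcrop.png",(230,190,430,340),4)
    X,Y,Z=P[...,0],P[...,1],P[...,2]
    near=(np.hypot(X-.484,Y+.056)<.04)
    q=P[near&(Z>.105)];ctr=q.mean(0);w,v=np.linalg.eigh(np.cov(q[:,:2].T));
    print(n,"bar",ctr,len(q),np.sqrt(w*12),v[:,1],np.arctan2(v[1,1],v[0,1]))
    r,_a,_=None,0,0
    print(cv2.minAreaRect((q[:,:2]*1000).astype(np.float32)))
    d=P[near&(Z>.068)&(Z<.08)];print("disc",d.mean(0),cv2.minEnclosingCircle((d[:,:2]*1000).astype(np.float32)))
    sm=P[(np.hypot(X-.466,Y-.0536)<.025)&(Z>.082)];w,v=np.linalg.eigh(np.cov(sm[:,:2].T));print("small",sm.mean(0),v[:,1])
    s=P[(np.hypot(X-.615,Y-.0)<.08)&(Z>.21)];print("stopper",s.mean(0),s.min(0),s.max(0),len(s))
    t=P[(np.hypot(X-.615,Y-.0)<.08)&(Z>.221)];print("stop top",t.mean(0),cv2.minAreaRect((t[:,:2]*1000).astype(np.float32)))
    m=masks_of(c,"cork_mat")[0]["mask"]&(Z>.003)&(Z<.014);
    print("mat",cv2.minEnclosingCircle((P[m][:,:2]*1000).astype(np.float32)),cv2.fitEllipse((cv2.convexHull((P[m][:,:2]*1000).astype(np.float32)))))
    pan=P[(np.hypot(X-.475,Y)<.02)];print("panel",np.median(pan,0))
    st=P[(Z>.05)&(Z<.09)&(X>.4)&(X<.75)&(abs(Y)<.17)]
    print("housing",cv2.minAreaRect((st[:,:2]*1000).astype(np.float32)))
E
```

```text
top bar [ 0.4843 -0.0561  0.1108] 289 [0.0165 0.0609] [-0.9995  0.0312] 3.110400432529672
((484.4376525878906, -56.10634231567383), (15.222586631774902, 59.482852935791016), 88.51065826416016)
disc [ 0.4843 -0.0551  0.0732] ((485.1004638671875, -55.18507766723633), 39.34960174560547)
small [0.4662 0.0538 0.0889] [0.194 0.981]
stopper [0.6236 0.007  0.2219] [ 0.6054 -0.0108  0.2124] [0.6437 0.025  0.2302] 401
stop top [0.6243 0.0072 0.2261] ((624.5802001953125, 7.754603385925293), (26.932626724243164, 27.47752571105957), 87.79332733154297)
mat ((473.3075256347656, 310.6795654296875), 71.70693969726562) ((473.2588806152344, 310.65606689453125), (141.81349182128906, 142.3180694580078), 116.13900756835938)
panel [ 0.4784 -0.0062  1.0664]
housing ((564.3189086914062, 13.721839904785156), (290.5069885253906, 200.30517578125), 9.377657890319824)
side bar [ 0.4819 -0.0593  0.1108] 277 [0.0169 0.0631] [-0.9987  0.0504] 3.0912200989386185
((482.74822998046875, -58.37923049926758), (18.99855613708496, 62.85341262817383), 87.71977233886719)
disc [ 0.4789 -0.071   0.0736] ((483.7531433105469, -56.17390060424805), 39.46913528442383)
small [0.4637 0.0507 0.088 ] [0.2057 0.9786]
stopper [0.6191 0.0024 0.2215] [ 0.6046 -0.0142  0.2101] [0.6425 0.0246 0.2308] 274
stop top [0.6217 0.0047 0.226 ] ((622.5245361328125, 5.831240653991699), (26.021442413330078, 28.38275718688965), 0.4652460813522339)
mat ((472.6153564453125, 309.70208740234375), 74.86156463623047) ((471.9454040527344, 309.8370056152344), (142.0862274169922, 150.25352478027344), 150.41439819335938)
panel [0.4739 0.0004 0.0624]
housing ((563.489013671875, 11.522163391113281), (294.3035583496094, 200.95884704589844), 9.524715423583984)
```

View pics/topcrop.png

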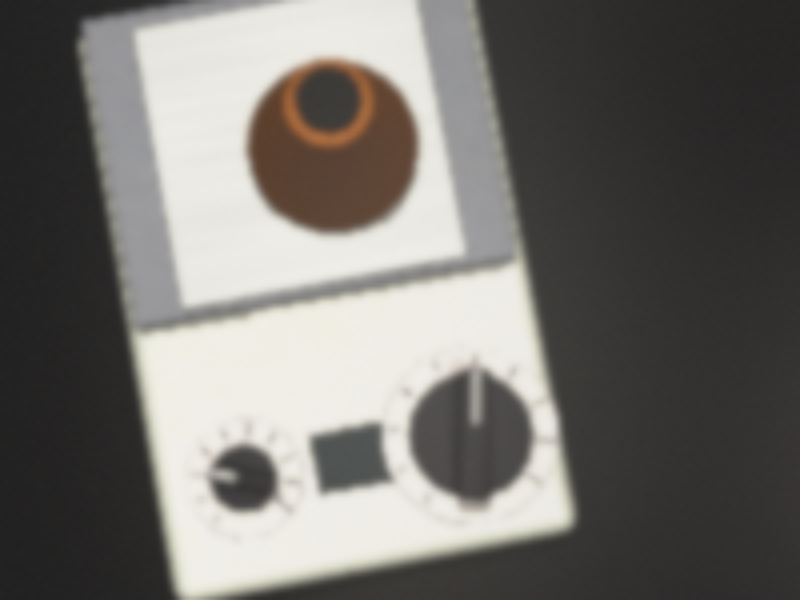

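View pics/side.png

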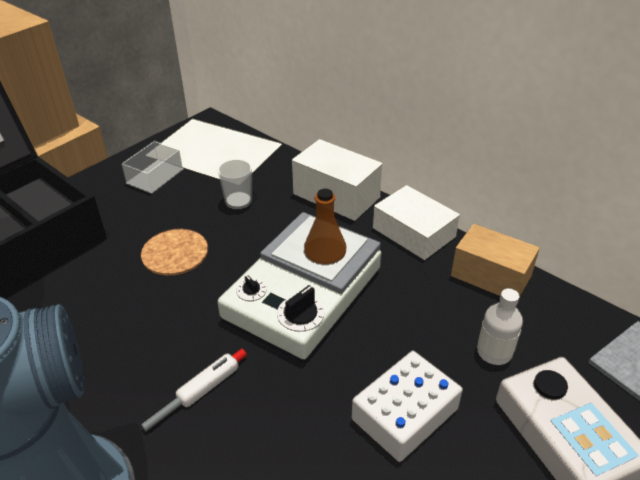

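play_rows --plan '[[45, [-0.6, -0.62, 0], 0.45], [45, [-0.6, -0.62, 0], 0.45], [45, [-0.6, -0.62, 0], 0.45], [45, [-0.6, -0.62, 0], 0.45], [45, [-0.6, -0.62, 0], 0.45], [45, [-0.6, -0.62, 0], 0.45], [45, [-0.6, -0.62, 0], 0.45], [45, [-0.6, -0.62, 0], 0.45], [45, [-0.6, -0.62, 0], 0.45], [45, [-0.6, -0.62, 0], 0.45]]'

```text
time_s: 2.1
eef_pos: [0.3197, 0.2496, 0.2315]
eef_rot: [0.0, 0.749, 0.662, 0.0]
wrist_force: [-0.2, 0.4, 0.2]
opening: 0.529
grasp_force: 0.0
```

```bash
cat >> h.py <<'E'
from scipy.spatial.transform import Rotation as Ro
def go(xyz,psi):
    "shift/turn numbers to reach TCP xyz with tool y at world angle psi"
    o=get_obs();w,x,y,z=o["eef_rot"];R=Ro.from_quat([x,y,z,w]).as_matrix()
    d=R.T@(np.array(xyz)-o["eef_pos"])/.4; p0=np.arctan2(R[1,1],R[0,1])
    t=-(psi-p0);t=(t+np.pi)%(2*np.pi)-np.pi
    print("t",o["time_s"],"pos",np.round(o["eef_pos"],4),"psi",round(p0,3),"tilt",R[:,2].round(3),"shift",d.round(4),"turn",round(t/np.pi,4),"q",o["q"].round(2),"op",round(o["opening"]*85.4,1),"F",o["wrist_force"].round(1),"g",round(o["grasp_force"],1))
E
python3 -c "
from h import *
go([.4838,-.0563,.2],-1.60)"
```

```text
t 2.1 pos [0.3197 0.2496 0.2315] psi -0.123 tilt [ 0.  0. -1.] shift [-0.7089  0.5008  0.0787] turn 0.4702 q [ 0.37 -0.22  2.    0.    1.36  0.49] op 45.2 F [-0.2  0.4  0.2] g 0.0
```

play_rows --plan '[[45, [-0.709, 0.501, 0.07], 0.47], [45, [-0.709, 0.501, 0.07], 0.47], [45, [-0.709, 0.501, 0.07], 0.47], [45, [-0.709, 0.501, 0.07], 0.47], [45, [-0.709, 0.501, 0.07], 0.47], [45, [-0.709, 0.501, 0.07], 0.47], [45, [-0.709, 0.501, 0.07], 0.47], [45, [-0.709, 0.501, 0.07], 0.47], [45, [-0.709, 0.501, 0.07], 0.47], [45, [-0.709, 0.501, 0.07], 0.47]]'

```text
time_s: 3.1
eef_pos: [0.4856, -0.0552, 0.2031]
eef_rot: [-0.0, 1.0, -0.014, -0.0]
wrist_force: [-0.4, 0.5, -0.1]
opening: 0.529
grasp_force: 0.0
```

```bash
python3 - <<'E'
from h import *
np.set_printoptions(precision=4,suppress=True)
c=shot("wrist");save(c,"wrist1.png");P=cloud(c);X,Y,Z=P[...,0],P[...,1],P[...,2]
near=(np.hypot(X-.484,Y+.056)<.04)
q=P[near&(Z>.1)&(Z<.118)]
if len(q)>20:
    w,v=np.linalg.eigh(np.cov(q[:,:2].T));print(q.mean(0),len(q),np.sqrt(w*12),v[:,1],cv2.minAreaRect((q[:,:2]*1000).astype(np.float32)))
go([.4838,-.0563,.080],-1.60)
E
```

```text
[ 0.487  -0.0571  0.1108] 2272 [0.0158 0.0619] [-0.9989  0.0462] ((485.0557861328125, -57.09434509277344), (15.991982460021973, 61.44474792480469), 87.68502807617188)
t 3.15 pos [ 0.4855 -0.055   0.2032] psi -1.604 tilt [-0.  0. -1.] shift [-0.0042  0.0035  0.3079] turn -0.0014 q [-0.36  0.01  1.85  0.    1.28  1.25] op 44.8 F [-0.2  0.4 -0.6] g 0.0
```

View pics/wrist1.png

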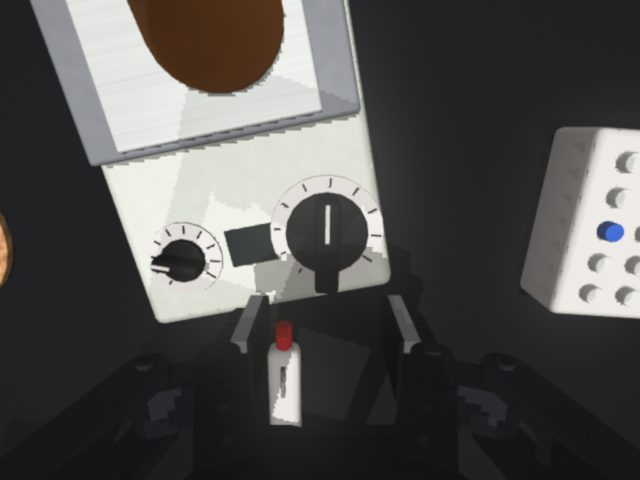

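play_rows --plan '[[45, [0, 0.005, 0.15], 0], [45, [0, 0.005, 0.25], 0], [45, [0, 0.005, 0.305], 0], [45, [0, 0.005, 0.305], 0], [30, [0, 0.005, 0.305], 0], [10, [0, 0.005, 0.305], 0], [10, [0, 0.005, 0.305], 0], [10, [0, 0.005, 0.305], 0], [10, [0, 0.005, 0.305], 0], [10, [0, 0.005, 0.305], 0]]'

```text
time_s: 4.15
eef_pos: [0.4872, -0.0565, 0.0835]
eef_rot: [0.0, 1.0, -0.01, 0.002]
wrist_force: [-0.5, 4.3, 6.9]
opening: 0.176
grasp_force: 59.4
```

```bash
python3 -c "
from h import *
go([.485,-.057,.080],-1.60+2.55)"
```

```text
t 4.15 pos [ 0.4872 -0.0565  0.0835] psi -1.592 tilt [ 0.004 -0.001 -1.   ] shift [-0.0054  0.0013  0.0087] turn -0.809 q [-0.36  0.19  1.94  0.    1.02  1.23] op 15.0 F [-0.5  4.3  6.9] g 59.4
```

play_rows --plan '[[10, [0, 0, 0], -0.04], [10, [0, 0, 0], -0.08], [10, [0, 0, 0], -0.12], [10, [0, 0, 0], -0.16], [10, [0, 0, 0], -0.2], [10, [0, 0, 0], -0.24], [10, [0, 0, 0], -0.28], [10, [0, 0, 0], -0.32], [10, [0, 0, 0], -0.36], [10, [0, 0, 0], -0.4]]'

```text
time_s: 5.15
eef_pos: [0.4846, -0.0526, 0.0834]
eef_rot: [-0.003, 0.814, 0.581, 0.001]
wrist_force: [-11.5, 20.6, 24.6]
opening: 0.174
grasp_force: 62.0
```

```bash
python3 -c "
from h import *
go([.485,-.057,.083],-1.61+2.55);print(get_obs()['torque'])"
```

```text
t 5.15 pos [ 0.4846 -0.0526  0.0834] psi -0.33 tilt [-0.002  0.007 -1.   ] shift [-0.01    0.0046  0.0009] turn -0.4043 q [-0.36  0.18  1.94  0.01  1.02 -0.03] op 14.9 F [-11.5  20.6  24.6] g 62.0
[ 3.38570629  1.90900588 -0.15715263]
```

play_rows --plan '[[45, [0, 0, 0], -0.4], [45, [0, 0, 0], -0.4], [45, [0, 0, 0], -0.4], [45, [0, 0, 0], -0.4]]'

```text
time_s: 5.55
eef_pos: [0.4863, -0.0571, 0.0825]
eef_rot: [0.001, 0.605, 0.796, 0.0]
wrist_force: [0.5, 0.3, -0.1]
opening: 0.527
grasp_force: 0.0
```

```bash
python3 - <<'E'
from h import *
np.set_printoptions(precision=4,suppress=True)
c=shot("wrist");save(c,"wrist2.png")
for n in ("wrist","top"):
    if n=="top": c=shot(n)
    P=cloud(c);X,Y,Z=P[...,0],P[...,1],P[...,2]
    near=(np.hypot(X-.485,Y+.056)<.037)
    q=P[near&(Z>.1)&(Z<.118)]
    if len(q)>20:
        w,v=np.linalg.eigh(np.cov(q[:,:2].T));print(q.mean(0),len(q),np.sqrt(w*12),np.arctan2(v[1,1],v[0,1]),cv2.minAreaRect((q[:,:2]*1000).astype(np.float32)))
go([.485,-.057,.083],-1.61+2.55);print(get_obs()['torque'])
E
```

```text
[ 0.4845 -0.0526  0.11  ] 11151 [0.0363 0.0619] 0.898882539505226 ((487.8252258300781, -55.69528579711914), (64.41082763671875, 44.680416107177734), 44.31047821044922)
t 5.65 pos [ 0.4862 -0.057   0.0824] psi 0.266 tilt [ 0.002 -0.001 -1.   ] shift [ 0.0009 -0.003  -0.0016] turn -0.2145 q [-0.36  0.19  1.94 -0.    1.02 -0.63] op 44.5 F [0.5 1.1 0.6] g 0.0
[0.0701 0.0642 0.0276]
```

View pics/wrist2.png

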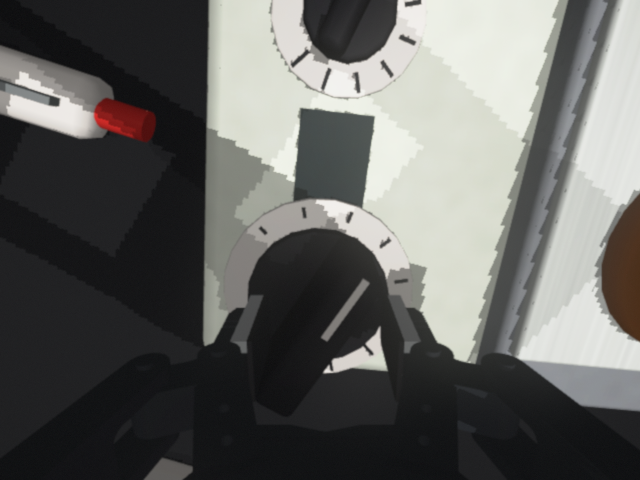

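play_rows --plan '[[45, [0.002, -0.003, -0.005], 0.05], [45, [0.002, -0.003, -0.005], 0.1], [45, [0.002, -0.003, -0.005], 0.15], [45, [0.002, -0.003, -0.005], 0.2], [45, [0.002, -0.003, -0.005], 0.2], [12, [0.002, -0.003, -0.005], 0.2], [12, [0.002, -0.003, -0.005], 0.2], [12, [0.002, -0.003, -0.005], 0.2], [12, [0.002, -0.003, -0.005], 0.2], [12, [0.002, -0.003, -0.005], 0.2]]'

```text
time_s: 6.65
eef_pos: [0.4833, -0.0556, 0.0836]
eef_rot: [-0.001, 0.823, 0.568, -0.001]
wrist_force: [-5.2, 2.9, 7.3]
opening: 0.175
grasp_force: 59.0
```

```bash
python3 -c "
from h import *
go([.485,-.057,.085],-1.61+2.55);print(get_obs()['torque'])"
```

```text
t 6.65 pos [ 0.4833 -0.0556  0.0836] psi -0.362 tilt [-0.002  0.001 -1.   ] shift [-0.0017  0.0053 -0.0035] turn -0.4145 q [-0.36  0.18  1.94  0.    1.02  0.  ] op 15.0 F [-5.2  2.9  7.3] g 59.0
[ 0.34070706  0.82060652 -0.06026931]
```

play_rows --plan '[[12, [0, 0, 0], -0.03], [12, [0, 0, 0], -0.06], [12, [0, 0, 0], -0.09], [12, [0, 0, 0], -0.12], [12, [0, 0, 0], -0.15], [12, [0, 0, 0], -0.18], [12, [0, 0, 0], -0.21], [12, [0, 0, 0], -0.24], [12, [0, 0, 0], -0.27], [12, [0, 0, 0], -0.3]]'

```text
time_s: 7.65
eef_pos: [0.4826, -0.0556, 0.0836]
eef_rot: [-0.002, 0.474, 0.881, -0.0]
wrist_force: [-8.7, 2.0, 10.9]
opening: 0.178
grasp_force: 59.5
```

```bash
python3 -c "
from h import *
go([.485,-.057,.085],-1.61+2.55);print(get_obs()['torque'])"
```

```text
t 7.65 pos [ 0.4826 -0.0556  0.0836] psi 0.584 tilt [-0.004  0.001 -1.   ] shift [-0.0062  0.003  -0.0035] turn -0.1133 q [-0.36  0.18  1.94 -0.    1.02 -0.94] op 15.2 F [-8.7  2.  10.9] g 59.5
[ 0.30854305  1.22893523 -0.04316965]
```

play_rows --plan '[[12, [0, 0, 0], -0.02], [12, [0, 0, 0], -0.04], [12, [0, 0, 0], -0.06], [12, [0, 0, 0], -0.08], [12, [0, 0, 0], -0.1], [12, [0, 0, 0], -0.11], [12, [0, 0, 0], -0.12], [12, [0, 0, 0], -0.13], [12, [0, 0, 0], -0.13]]'

```text
time_s: 8.55
eef_pos: [0.4824, -0.0557, 0.0836]
eef_rot: [-0.002, 0.288, 0.958, 0.0]
wrist_force: [-10.7, 0.8, 11.8]
opening: 0.177
grasp_force: 66.9
```

```bash
python3 -c "
from h import *
go([.485,-.057,.085],-1.61+2.55);print(get_obs()['torque'])"
```

```text
t 8.55 pos [ 0.4824 -0.0557  0.0836] psi 0.986 tilt [-0.004  0.001 -1.   ] shift [-0.0072  0.001  -0.0035] turn 0.0147 q [-0.36  0.18  1.94 -0.    1.02 -1.35] op 15.1 F [-10.7   0.8  11.8] g 66.9
[ 0.15938146  1.61938315 -1.49748174]
```

play_rows --plan '[[12, [0, 0, 0], -0.01], [12, [0, 0, 0], -0.01], [45, [0, 0, 0], -0.01], [45, [0, 0, 0], -0.01], [45, [0, 0, 0], -0.01], [45, [0, 0, -0.05], 0], [45, [0, 0, -0.15], 0], [45, [0, 0, -0.27], 0], [45, [0, 0, -0.4], 0], [45, [0, 0, -0.5], 0]]'

```text
time_s: 9.55
eef_pos: [0.4844, -0.0561, 0.2862]
eef_rot: [0.001, 0.287, 0.958, -0.0]
wrist_force: [1.2, -0.3, -0.2]
opening: 0.528
grasp_force: 0.0
```

```bash
python3 - <<'E'
from h import *
np.set_printoptions(precision=4,suppress=True)
go([.6236,.007,.29],.98)
c=shot("wrist");save(c,"wrist3.png")
P=cloud(c);X,Y,Z=P[...,0],P[...,1],P[...,2]
near=(np.hypot(X-.485,Y+.056)<.037)
q=P[near&(Z>.1)&(Z<.118)]
w,v=np.linalg.eigh(np.cov(q[:,:2].T));print(q.mean(0),len(q),np.sqrt(w*12),np.arctan2(v[1,1],v[0,1])%np.pi,cv2.minAreaRect((q[:,:2]*1000).astype(np.float32)))
sm=P[(np.hypot(X-.466,Y-.0536)<.025)&(Z>.082)];w,v=np.linalg.eigh(np.cov(sm[:,:2].T));print("small",sm.mean(0),v[:,1])
E
```

```text
t 9.55 pos [ 0.4844 -0.0561  0.2862] psi 0.988 tilt [ 0.002 -0.001 -1.   ] shift [-0.2036  0.3232 -0.0089] turn 0.0024 q [-0.36 -0.06  1.75  0.    1.45 -1.35] op 45.1 F [ 1.2 -0.3 -0.2] g 0.0
[ 0.4837 -0.0555  0.111 ] 1331 [0.0157 0.0617] 2.52285405358921 ((484.8653869628906, -56.292606353759766), (15.98614501953125, 61.494014739990234), 54.43853759765625)
small [0.4665 0.0532 0.0887] [0.212  0.9773]
```

View pics/wrist3.png

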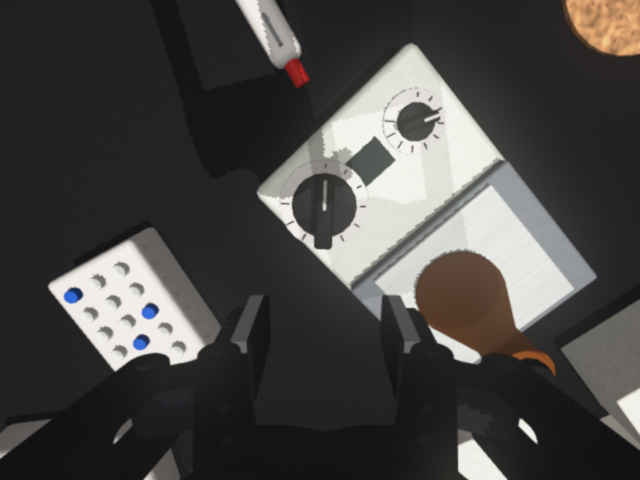

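play_rows --plan '[[70, [0, 0, -0.06], 0], [70, [-0.1, 0.15, -0.06], 0], [70, [-0.2, 0.324, -0.06], 0], [70, [-0.203, 0.323, -0.06], 0], [70, [-0.203, 0.323, -0.06], 0], [70, [-0.203, 0.323, -0.06], 0], [70, [-0.203, 0.323, -0.06], 0]]'

```text
time_s: 10.3
eef_pos: [0.6224, 0.0067, 0.307]
eef_rot: [-0.0, 0.288, 0.958, -0.0]
wrist_force: [0.1, 0.0, 0.1]
opening: 0.821
grasp_force: 0.0
```

```bash
python3 - <<'E'
from h import *
np.set_printoptions(precision=4,suppress=True)
for n in ("wrist",):
    c=shot(n);P=cloud(c);X,Y,Z=P[...,0],P[...,1],P[...,2]
    t=P[(np.hypot(X-.624,Y-.007)<.03)&(Z>.21)&(Z<.235)];k=(t[:,2]>.223)
    print(len(t),t.min(0),t.max(0),cv2.minEnclosingCircle((t[:,:2]*1000).astype(np.float32)))
    if k.sum()>5: print("top",t[k].mean(0),cv2.minEnclosingCircle((t[k][:,:2]*1000).astype(np.float32)))
go([.624,.0068,.181],.988)
E
```

```text
2731 [ 0.6059 -0.0118  0.2126] [0.6443 0.0265 0.2284] ((625.1614990234375, 7.362869739532471), 19.417797088623047)
top [0.6245 0.0077 0.2263] ((625.0248413085938, 7.258214950561523), 14.478930473327637)
t 10.35 pos [0.6224 0.0065 0.3076] psi 0.987 tilt [ 0. -0. -1.] shift [-0.0029  0.0029  0.3166] turn -0.0005 q [-0.18  0.23  1.39 -0.    1.52 -1.17] op 69.7 F [-0.5  0.1  0.9] g 0.0
```

play_rows --plan '[[70, [-0.0045, 0.005, 0.08], 0], [70, [-0.0045, 0.005, 0.16], 0], [70, [-0.0045, 0.005, 0.24], 0], [70, [-0.0045, 0.005, 0.3], 0], [70, [-0.0045, 0.005, 0.316], 0], [55, [-0.0045, 0.005, 0.316], 0], [45, [-0.0045, 0.005, 0.316], 0], [40, [-0.0045, 0.005, 0.316], 0], [37, [-0.0045, 0.005, 0.316], 0], [37, [-0.0045, 0.005, 0.316], 0]]'

```text
time_s: 11.35
eef_pos: [0.6261, 0.0076, 0.1818]
eef_rot: [0.001, 0.288, 0.958, 0.0]
wrist_force: [-1.1, 0.3, 0.4]
opening: 0.433
grasp_force: 0.0
```

```bash
python3 -c "
from h import *
go([.625,.0073,.181],.988);print(get_obs()['torque'])"
```

```text
t 11.35 pos [0.6261 0.0076 0.1818] psi 0.987 tilt [ 0.001 -0.    -1.   ] shift [ 0.002  -0.0021  0.0021] turn -0.0003 q [-0.18  0.34  1.52  0.    1.29 -1.16] op 37.0 F [-1.1  0.3  0.4] g 0.0
[ 0.03729692 -0.01789405  0.00270529]
```

play_rows --plan '[[35, [0, 0, 0], 0], [34, [0, 0, 0], 0], [34, [0, 0, 0], 0], [34, [0, 0, 0], 0]]'

```text
time_s: 11.75
eef_pos: [0.6257, 0.0074, 0.1809]
eef_rot: [-0.0, 0.288, 0.958, -0.0]
wrist_force: [0.1, -1.2, 1.3]
opening: 0.396
grasp_force: 0.9
```

play_rows --plan '[[33.7, [0, 0, 0], 0], [33.5, [0, 0, 0], 0], [33.5, [0, 0, 0], 0]]'

```text
time_s: 12.05
eef_pos: [0.6257, 0.0075, 0.1809]
eef_rot: [0.0, 0.288, 0.958, -0.0]
wrist_force: [-1.5, -0.9, 1.5]
opening: 0.394
grasp_force: 1.3
```

play_rows --plan '[[33, [0, 0, 0], 0], [32.5, [0, 0, 0], 0], [32.5, [0, 0, 0], 0]]'

```text
time_s: 12.35
eef_pos: [0.6257, 0.0077, 0.1808]
eef_rot: [0.0, 0.288, 0.958, 0.0]
wrist_force: [-0.4, -0.8, 0.9]
opening: 0.386
grasp_force: 17.3
```

play_rows --plan '[[32, [0, 0, 0], 0], [31.5, [0, 0, 0], 0], [31.5, [0, 0, 0], 0]]'

```text
time_s: 12.65
eef_pos: [0.6258, 0.0077, 0.1809]
eef_rot: [0.0, 0.288, 0.958, 0.0]
wrist_force: [-0.3, -1.3, 0.4]
opening: 0.382
grasp_force: 41.3
```

play_rows --plan '[[32.1, [0, 0, 0], 0], [32.1, [0, 0, 0], 0], [32.1, [0, 0, 0], 0]]'

```text
time_s: 12.95
eef_pos: [0.6257, 0.0077, 0.1809]
eef_rot: [0.0, 0.288, 0.958, 0.0]
wrist_force: [-0.5, -0.6, 1.7]
opening: 0.375
grasp_force: 41.2
```

play_rows --plan '[[32.8, [0, 0, 0], 0], [32.8, [0, 0, 0], 0]]'

```text
time_s: 13.15
eef_pos: [0.6257, 0.0076, 0.1808]
eef_rot: [-0.0, 0.288, 0.958, 0.0]
wrist_force: [-0.3, -0.9, 0.2]
opening: 0.38
grasp_force: 16.6
```

play_rows --plan '[[32.6, [0, 0, 0], 0], [32.6, [0, 0, -0.01], 0], [32.6, [0, 0, -0.03], 0], [32.6, [0, 0, -0.06], 0], [32.6, [0, 0, -0.06], 0]]'

```text
time_s: 13.65
eef_pos: [0.6271, 0.0075, 0.2076]
eef_rot: [0.002, 0.288, 0.958, 0.0]
wrist_force: [0.2, -0.0, -2.5]
opening: 0.385
grasp_force: 16.6
```

```bash
python3 - <<'E'
from h import *
go([.473,.3102,.123],.988)
c=shot("side");save(c,"side2.png",(220,150,420,300),3)
P=cloud(c);m=masks_of(c,"flask")
for d in m[:2]:
    p=P[d["mask"]];print(d["conf"],np.percentile(p,[1,99],axis=0).round(4))
E
```

```text
t 13.65 pos [0.6271 0.0075 0.2076] psi 0.987 tilt [ 0.004 -0.001 -1.   ] shift [0.7393 0.4189 0.2095] turn -0.0003 q [-0.18  0.31  1.5   0.    1.33 -1.16] op 32.9 F [ 0.2 -0.  -2.5] g 16.6
0.71 [[ 0.5849 -0.0342  0.1135]
 [ 0.6473  0.0325  0.2532]]
```

View pics/side2.png

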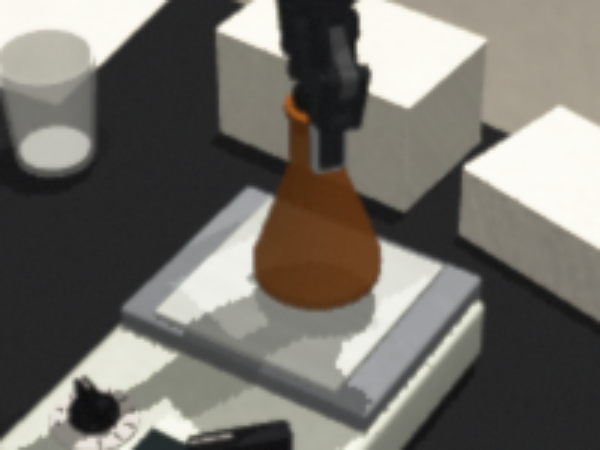

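play_rows --plan '[[32.6, [0.01, 0.006, -0.03], 0], [32.6, [0.04, 0.023, -0.06], 0], [32.6, [0.09, 0.051, -0.08], 0], [32.6, [0.15, 0.085, -0.08], 0], [32.6, [0.215, 0.122, -0.08], 0], [32.6, [0.28, 0.159, -0.08], 0], [32.6, [0.345, 0.195, -0.08], 0], [32.6, [0.41, 0.232, -0.08], 0], [32.6, [0.475, 0.269, -0.08], 0], [32.6, [0.54, 0.306, -0.08], 0]]'

```text
time_s: 14.75
eef_pos: [0.5118, 0.2307, 0.2382]
eef_rot: [0.0, 0.288, 0.958, 0.0]
wrist_force: [-0.1, -0.1, -2.3]
opening: 0.388
grasp_force: 16.5
```

```bash
python3 -c "
from h import *
go([.473,.3103,.112],.988)"
```

```text
t 14.75 pos [0.5118 0.2307 0.2382] psi 0.987 tilt [ 0.001  0.001 -1.   ] shift [0.1907 0.1124 0.3155] turn -0.0002 q [ 0.21  0.14  1.64  0.    1.36 -0.78] op 33.1 F [-0.1 -0.1 -2.3] g 16.5
```

play_rows --plan '[[32.6, [0.055, 0.031, 0], 0], [32.6, [0.1, 0.057, 0], 0], [32.6, [0.14, 0.08, 0.02], 0], [32.6, [0.17, 0.097, 0.06], 0], [32.6, [0.188, 0.107, 0.11], 0], [32.6, [0.196, 0.112, 0.16], 0], [32.6, [0.196, 0.113, 0.2], 0], [32.6, [0.196, 0.113, 0.23], 0], [32.6, [0.196, 0.113, 0.25], 0], [32.6, [0.196, 0.113, 0.25], 0]]'

```text
time_s: 15.75
eef_pos: [0.4718, 0.3097, 0.1363]
eef_rot: [-0.001, 0.288, 0.958, -0.0]
wrist_force: [-0.8, 0.5, -2.8]
opening: 0.387
grasp_force: 16.5
```

```bash
python3 - <<'E'
from h import *
go([.473,.3105,.104],.988)
c=shot("side");save(c,"side3.png",(120,150,270,300),4)
P=cloud(c);m=masks_of(c,"flask")
for d in m[:2]:
    p=P[d["mask"]];print(d["conf"],np.percentile(p,[1,99],axis=0).round(4))
E
```

```text
t 15.75 pos [0.4718 0.3097 0.1363] psi 0.987 tilt [-0.001 -0.    -1.   ] shift [-0.0014  0.0035  0.0808] turn -0.0003 q [ 0.37  0.26  1.71  0.    1.17 -0.62] op 33.0 F [-0.8  0.5 -2.8] g 16.5
0.81 [[0.4294 0.2672 0.0065]
 [0.5078 0.3282 0.1543]]
```

View pics/side3.png

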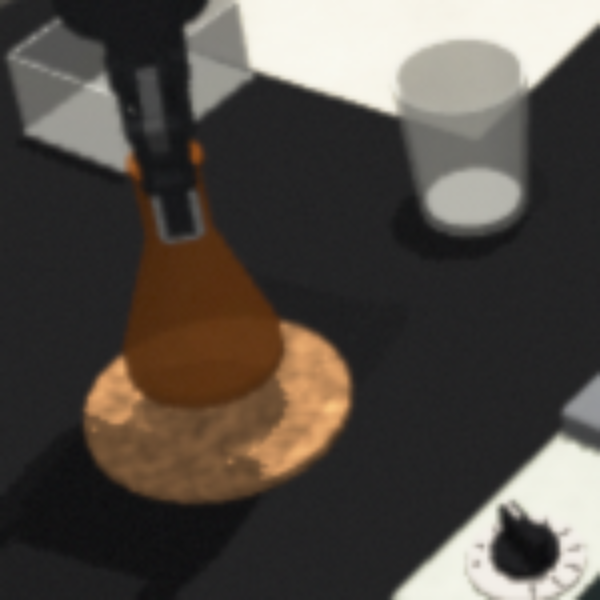

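play_rows --plan '[[32.6, [0, 0.002, 0.015], 0], [32.6, [0, 0.002, 0.035], 0], [32.6, [0, 0.002, 0.052], 0], [32.6, [0, 0.002, 0.062], 0], [32.6, [0, 0.002, 0.067], 0], [32.6, [0, 0.002, 0.07], 0], [32.6, [0, 0.002, 0.072], 0], [32.6, [0, 0.002, 0.074], 0], [32.6, [0, 0.002, 0.076], 0], [32.6, [0, 0.002, 0.076], 0]]'

```text
time_s: 16.85
eef_pos: [0.4729, 0.3104, 0.1065]
eef_rot: [0.0, 0.288, 0.958, 0.0]
wrist_force: [-0.1, -0.3, -2.0]
opening: 0.382
grasp_force: 16.5
```

play_rows --plan '[[32.6, [0, 0, 0.001], 0], [32.6, [0, 0, 0.002], 0], [32.6, [0, 0, 0.003], 0], [32.6, [0, 0, 0.004], 0], [32.6, [0, 0, 0.005], 0], [32.6, [0, 0, 0.005], 0]]'

```text
time_s: 17.45
eef_pos: [0.4728, 0.3103, 0.1044]
eef_rot: [-0.0, 0.288, 0.958, -0.0]
wrist_force: [0.2, -0.5, -2.8]
opening: 0.387
grasp_force: 16.5
```

play_rows --plan '[[32.6, [0, 0, 0.001], 0], [32.6, [0, 0, 0.002], 0], [32.6, [0, 0, 0.003], 0], [32.6, [0, 0, 0.003], 0]]'

```text
time_s: 17.85
eef_pos: [0.4731, 0.3104, 0.1038]
eef_rot: [0.0, 0.288, 0.958, 0.0]
wrist_force: [-1.3, -1.2, 2.0]
opening: 0.387
grasp_force: 17.0
```

play_rows --plan '[[33.2, [0, 0, 0], 0], [34, [0, 0, 0], 0], [36, [0, 0, 0], 0], [40, [0, 0, 0], 0], [50, [0, 0, 0], 0], [60, [0, 0, 0], 0], [70, [0, 0, 0], 0], [70, [0, 0, 0], 0], [70, [0, 0, 0], 0]]'

```text
time_s: 18.75
eef_pos: [0.4729, 0.3104, 0.1033]
eef_rot: [0.0, 0.288, 0.958, 0.0]
wrist_force: [1.0, 0.0, -0.6]
opening: 0.821
grasp_force: 0.0
```

play_rows --plan '[[70, [0, 0, -0.03], 0], [70, [0, 0, -0.08], 0], [70, [0, 0, -0.16], 0], [70, [0, 0, -0.26], 0], [70, [0, 0, -0.36], 0], [70, [0, 0, -0.42], 0], [70, [0, 0, -0.42], 0]]'

```text
time_s: 19.45
eef_pos: [0.4751, 0.3113, 0.2774]
eef_rot: [0.004, 0.288, 0.958, 0.003]
wrist_force: [0.9, 0.4, -0.4]
opening: 0.819
grasp_force: 0.0
```

```bash
python3 - <<'E'
from h import *
np.set_printoptions(precision=4,suppress=True)
go([.473,.3105,.104],.988)
c=shot("wrist");P=cloud(c);X,Y,Z=P[...,0],P[...,1],P[...,2]
t=P[(np.hypot(X-.473,Y-.31)<.04)&(Z>.13)&(Z<.17)];print(len(t),t.max(0),cv2.minEnclosingCircle((t[:,:2]*1000).astype(np.float32)))
c=shot("side");save(c,"side4.png",(120,110,370,350),2.5)
E
```

```text
t 19.45 pos [0.4751 0.3113 0.2774] psi 0.987 tilt [ 0.009  0.003 -1.   ] shift [ 0.0057 -0.0081  0.4333] turn -0.0003 q [ 0.37  0.12  1.58  0.    1.43 -0.62] op 70.0 F [ 0.9  0.4 -0.4] g 0.0
1997 [0.4921 0.3304 0.1515] ((473.2143249511719, 311.06842041015625), 19.405532836914062)
```

View pics/side4.png

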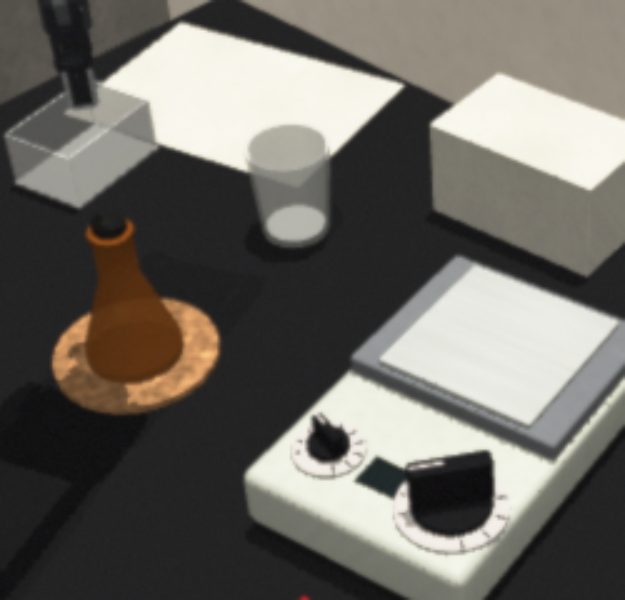

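Flask stands upright on the mat (crop pixel ~(135,345)), the knob is at its stop, and the arm is clear. Handing in.

```bash
python3 -c "
from bench import *
print(hand_in())"
```

```text
the job is handed in; nothing more can be done
None
```

The job is handed in: the large knob is at its anticlockwise end stop, the small knob is unturned, and the flask stands upright and released at the centre of the cork mat. However, my grip on the flask briefly read about 41 N, just over the 40 N limit, before I eased it to about 17 N for the lift and the set-down.

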